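# Make up two battery job trays

## Robot

A 6-joint arm with a two-finger parallel gripper is mounted at the origin on the work surface. World frame = base frame: x ahead of the robot, y to its left, z up, the work surface at z = 0. Lengths are in mm, angles in rad, forces in N, time in s.
With the tool pointing down it reaches from about 375 to 975 mm from the base axis. Payload 3.8 kg.
Tool frame: the origin (TCP) lies at the very end of the fingers, on their centre line; the grasp point (between the pads) lies 19 mm behind it (robot.tcp_to_grasp is the distance from the TCP to the grasp point, in mm); z points along the fingers, y is the line along which they close (so a half turn about z gives the same grasp; the last joint's range is limited). The gripper opens to 88 mm and grips with 3 to 60 N. Pads are 18 mm wide; open, the fingers measure 123 mm over their backs; the gripper's body (75 mm by 187 mm) begins 45 mm behind the grasp point.
Start: joints at [1.259, 0.264, 1.604, -0, 1.274, -0.037], TCP at [183.162, 649.669, 238.706] pointing down, gripper open.
Joint ranges: [-2.63, 2.63], [-0.94, 2.18], [0.31, 2.57], [-1.31, 4.45], [0, 2.66], [-2.55, 2.55]. Speed limits (rad/s): [2.57, 2.57, 3.14, 3.14, 3.14, 3.14].

## Interface

Orientations are given as a unit quaternion [x, y, z, w].
In Python, from rig import robot, optics, workorder gives the robot as it stands.
- The arm moves only by the shell command python3 -m creep 'ROWS' [FORCE]. ROWS is JSON, a list that holds one entry, the list of rows, each a list of 7 numbers: the shift along the tool's x, y, z in mm, then the turn, a rotation vector about the tool's x, y, z in degrees, then the opening, from -1 (shut) to 1 (fully open). A call has 1 to 5 rows; each row shifts and turns the commanded pose from where the row before left it, along the tool's axes as they then stand; what a row does not reach is not made up. A row lasts 1/8 s, in which the tool goes at most 62.5 mm and 10.7 degrees, less where a joint would pass 70% of its speed; a pose out of reach is approached as far as the arm can. A call with a gripper value outside its range is refused whole. The fingers move at their own pace and stop on an object; FORCE is the grip in N (left out, the last holds). Time passes only in rows, so rows that do not move let the fingers close. It gives the time, the measured TCP pose, the force, the opening and the grip force at its end, in the units of the state.
- robot.get_obs(): the state, without advancing time (a new reading comes with each control period).
- optics.snapshot(name): name is "side" or "top" or "wrist"; returns the picture (384x512x3 uint8, blue, green, red); there is no depth.
- optics.camera_params(name): a dict with "mtx" (3x3 intrinsics, pixels), "pose" (4x4, takes a point from camera to world coordinates). Camera axes: x right, y up, looking along -z (the intrinsics and any distortion apply to the point x, -y, -z); pixel columns grow to the right and rows downward; lengths in mm; the calibration is good to about 2 mm. A picture is of the moment at which its call begins: read the wrist's pose just before it. camera_params takes no time and is no camera call; for the wrist camera it gives the pose at the moment of the call.
- workorder.hand_in(): hands the job in; it is judged then, once.
The state is a dict: "time": time; "joint_pos": joint angles; "dq": joint speeds; "joint_torque": joint torques, N m; "ee_pos": TCP position; "eef_rot": TCP orientation; "contact_force": force on the tool from outside, world axes, zero at the start; "ft_torque": the same for the moment, N m; "finger_gap": finger opening in mm; "grip_force": force on a finger pad.
Only numpy, scipy, OpenCV 4.12 (cv2) and the standard library are available. Lean on these libraries where they do the work, as an engineer would, in place of code of your own. Each camera call takes 0.05 s, during which the arm holds its last target. There are 200 camera calls.

## Task

Make up the two job trays from the stock on the bench: the red tray (new positive lead) gets the copper ring terminal, the red cap and the chrome socket; the blue tray (post clean) gets the black post cleaner and the black cap. One part to a bay, down on the bay floor: the terminal lying flat in the red tray's big bay, the cleaner standing in the blue tray's big bay, caps and socket standing upright in small bays (either small bay will do). Leave the tinned terminal, the wrench and the grease tin where they are.

Things in the scene. Friction and masses are not known exactly. Their poses are not given: they have to be found in the camera images.
- copper_terminal: Heavy copper (orange-brown) ring terminal for a battery lead, 90 g, lying flat, 68 mm long (x -34 to 34). +x end: ring tongue 28 wide, 5 thick. -x end: round barrel, 18 diameter, x -34 to -4, axis along x at height 9; grip it across (along y) near x -14. Origin: underside, mid-length, z up.
- red_cap: Red plastic battery-post insulating cap, standing upright on its flange: flange 36 mm in diameter and 4 mm high, above it a round body 29 to 30 in diameter up to height 26, domed top at 32. Origin: centre of the underside, z up, 20 g; yaw does not matter.
- black_cap: Black plastic battery-post insulating cap, standing upright on its flange: flange 36 mm in diameter and 4 mm high, above it a round body 29 to 30 in diameter up to height 26, domed top at 32. Origin: centre of the underside, z up, 20 g; yaw does not matter.
- socket: Chrome wrench socket standing upright, hexagon mouth up: cylinder 26 mm in diameter, 38 mm high, 90 g. Origin: centre of the underside, z up; yaw does not matter.
- post_cleaner: Black plastic battery-post cleaner standing upright: ribbed lower body 44 mm in diameter up to height 22, smooth upper body 38 in diameter from height 26 to the top at 54, where a ring of steel wire bristles shows round a dark bore. 70 g. Origin: centre of the underside, z up; yaw does not matter.
- red_tray: Loose red steel tray, grey lining, 122 (x) x 160 (y) mm, 0.7 kg. Origin: underside centre, z up. Floor 3 thick; walls and dividers 3 thick, tops at 12. +y side: one big bay, 116 (x) x 90 (y), centre x 0, y +32. -y side: two small bays, each 56.5 (x) x 61 (y), centres x +29.75 and -29.75, y -46.5.
- blue_tray: Loose blue steel tray, grey lining, 122 (x) x 160 (y) mm, 0.7 kg. Origin: underside centre, z up. Floor 3 thick; walls and dividers 3 thick, tops at 12. +y side: one big bay, 116 (x) x 90 (y), centre x 0, y +32. -y side: two small bays, each 56.5 (x) x 61 (y), centres x +29.75 and -29.75, y -46.5.
- tinned_terminal: Bystander, not needed: tinned (silver) ring terminal, same shape as the copper one, lying flat, 68 mm long (x -34 to 34). +x end: ring tongue 28 wide, 5 thick. -x end: round barrel, 18 diameter, x -34 to -4, axis along x at height 9; grip it across (along y) near x -14. Origin: underside, mid-length, z up.
- grease_tin: Bystander: flat round tin of terminal grease, green with a brass-coloured lid, 52 mm diameter, 28 high, 150 g, standing beyond the stock. Origin: centre of its underside.
- wrench: Bystander: steel wrench about 170 mm long, under 12 mm thick, lying flat beyond the stock, long axis x. Origin: on its underside, near its middle.
Things that resemble listed ones, but are neither listed nor needed, are in the scene too. Of the things that look like the red_cap, take the one that is farthest from the robot's base at the start.

How it is judged (in metres and radians):
At the end, for the whole second after the job is handed in: Red tray: terminal flat in the big bay, red cap and socket upright in the small bays, one in each. Blue tray: cleaner upright in the big bay, black cap upright in a small bay. Each within 4 mm of the bay floor and 0.1 rad of upright; trays level, all released, at rest (x of copper_terminal in the frame of red_tray between -0.046 and 0.046 m and y of copper_terminal in the frame of red_tray between 0 and 0.064 m and z of copper_terminal in the frame of red_tray between -0.001 and 0.007 m and angle between each of copper_terminal, post_cleaner's own z axis and vertical below 0.1 rad and (((x of red_cap in the frame of red_tray between 0.01325 and 0.04625 m and y of red_cap in the frame of red_tray between -0.0645 and -0.0285 m and z of red_cap in the frame of red_tray between -0.001 and 0.007 m and angle between red_cap's own z axis and vertical below 0.1 rad) and (x of socket in the frame of red_tray between -0.04625 and -0.01325 m and y of socket in the frame of red_tray between -0.0645 and -0.0285 m and z of socket in the frame of red_tray between -0.001 and 0.007 m and angle between socket's own z axis and vertical below 0.1 rad)) or ((x of red_cap in the frame of red_tray between -0.04625 and -0.01325 m and y of red_cap in the frame of red_tray between -0.0645 and -0.0285 m and z of red_cap in the frame of red_tray between -0.001 and 0.007 m and angle between red_cap's own z axis and vertical below 0.1 rad) and (x of socket in the frame of red_tray between 0.01325 and 0.04625 m and y of socket in the frame of red_tray between -0.0645 and -0.0285 m and z of socket in the frame of red_tray between -0.001 and 0.007 m and angle between socket's own z axis and vertical below 0.1 rad))) and x of post_cleaner in the frame of blue_tray between -0.039 and 0.039 m and y of post_cleaner in the frame of blue_tray between 0.006 and 0.058 m and z of post_cleaner in the frame of blue_tray between -0.001 and 0.007 m and ((x of black_cap in the frame of blue_tray between 0.01325 and 0.04625 m and y of black_cap in the frame of blue_tray between -0.0645 and -0.0285 m and z of black_cap in the frame of blue_tray between -0.001 and 0.007 m and angle between black_cap's own z axis and vertical below 0.1 rad) or (x of black_cap in the frame of blue_tray between -0.04625 and -0.01325 m and y of black_cap in the frame of blue_tray between -0.0645 and -0.0285 m and z of black_cap in the frame of blue_tray between -0.001 and 0.007 m and angle between black_cap's own z axis and vertical below 0.1 rad)) and linear speed of each of copper_terminal, red_cap, socket, post_cleaner, black_cap below 0.02 m/s and angle between each of red_tray, blue_tray's own z axis and vertical below 0.05 rad); the robot touches nothing.
It fails at once if a bystander (tinned terminal) is disturbed: shifted by more than 25 mm (distance of tinned_terminal from where it was at the start of the episode above 0.025 m).
It fails at once if a bystander (grease tin) is disturbed: shifted by more than 25 mm (distance of grease_tin from where it was at the start of the episode above 0.025 m).
It fails at once if a bystander (wrench) is disturbed: shifted by more than 25 mm (distance of wrench from where it was at the start of the episode above 0.025 m).
It also fails if it takes over 136 s, if anything falls off the work surface, if the arm or the gripper's body presses on something with over 40 N, if the wrist force passes 120 N, or if a joint passes its speed limit or range.

## Working session

There is one attempt and no reset: what is moved stays moved. The work goes in short steps, Python scripts to look and compute and a shell command to move; the robot and the scene stay as the last step left them, time stands still between calls to the robot, and variables do not carry over. Pictures are saved under pics/ and viewed, at most 14 in all, crops included, and the job is handed in when it is done.

```bash
ls; mkdir -p pics; python3 - <<'E'
from rig import robot, optics, workorder
import cv2,numpy as np
for n in ("top","side"):
    im=optics.snapshot(n); cv2.imwrite(f"pics/{n}0.png",im)
    p=optics.camera_params(n); print(n,p)
o=robot.get_obs(); print(o)
E
```

```text
pics
top {'mtx': array([[450.3528267 ,   0.        , 255.64659151],
       [  0.        , 450.3528267 , 188.18600709],
       [  0.        ,   0.        ,   1.        ]]), 'pose': array([[-2.33058954e-02,  9.77092237e-01, -2.11536277e-01,
         4.18663529e+02],
       [-9.99713031e-01, -2.39503996e-02, -4.84749641e-04,
         1.92328451e+01],
       [-5.54002347e-03,  2.11464275e-01,  9.77370026e-01,
         1.05761822e+03],
       [ 0.00000000e+00,  0.00000000e+00,  0.00000000e+00,
         1.00000000e+00]])}
side {'mtx': array([[474.18873939,   0.        , 250.48146434],
       [  0.        , 474.18873939, 187.19788475],
       [  0.        ,   0.        ,   1.        ]]), 'pose': array([[-9.36797170e-01,  2.48716164e-01, -2.46071802e-01,
         3.45665839e+02],
       [-3.49780188e-01, -6.81961968e-01,  6.42325225e-01,
         7.14461359e+02],
       [-8.05494427e-03,  6.87799494e-01,  7.25856028e-01,
         8.76650553e+02],
       [ 0.00000000e+00,  0.00000000e+00,  0.00000000e+00,
         1.00000000e+00]])}
{'time': 0.1, 'joint_pos': array([ 1.25909218e+00,  2.64671330e-01,  1.60522971e+00, -1.84944870e-05,
        1.27371115e+00, -3.68999699e-02]), 'dq': array([ 0.00035029,  0.00063985, -0.00372685,  0.00012586,  0.00028964,
        0.00044668]), 'joint_torque': array([ 1.29730674e-04, -5.03617144e+01, -3.58074760e+01,  7.30643445e-02,
        2.32422422e-02, -6.74027115e-05]), 'ee_pos': array([182.97693281, 649.05752063, 237.52105984]), 'eef_rot': array([ 1.36967394e-01,  9.90575042e-01, -9.95999304e-04, -1.66409052e-04]), 'contact_force': array([ 0.13463125, -0.21649032, -0.12001853]), 'ft_torque': array([ 0.01477451,  0.02939659, -0.01044676]), 'grip_force': 0.0, 'finger_gap': 88.43671110868951}
```

```bash
python3 - <<'E'
import cv2
im=cv2.imread("pics/top0.png"); cv2.imwrite("pics/top0b.png",cv2.resize(im,(800,600),interpolation=cv2.INTER_CUBIC))
E
```

```text
(no output)
```

View pics/top0b.png

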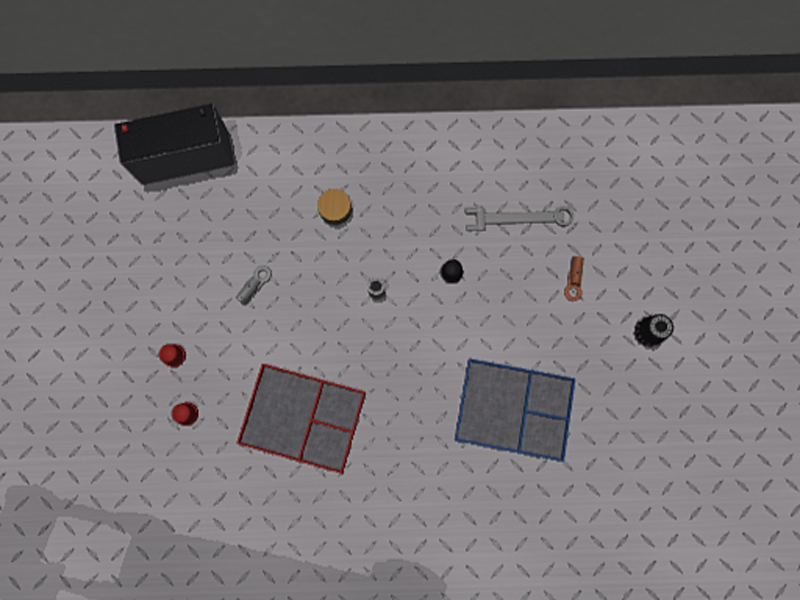

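View pics/side0.png

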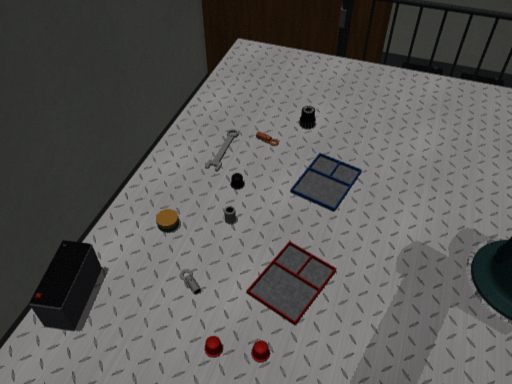

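Top view (800×600 scale): red caps at (172,355) and (184,413). The one at (172,355) looks farther from the base, and I'll check that numerically. Copper terminal (575,280) with its ring toward (573,293), tinned terminal (255,285), socket (377,288), black cap (452,271), cleaner (655,330), red tray centre (302,418), blue tray centre (516,410). Enlarged crops next.

```bash
python3 - <<'E'
import cv2
im=cv2.imread("pics/top0.png")
for n,(x,y,w,h,s) in dict(A=(95,160,160,145,4),B=(225,155,210,145,3.8)).items():
    cv2.imwrite(f"pics/crop{n}.png",cv2.resize(im[y:y+h,x:x+w],None,fx=s,fy=s,interpolation=cv2.INTER_CUBIC))
E
```

```text
(no output)
```

View pics/cropA.png

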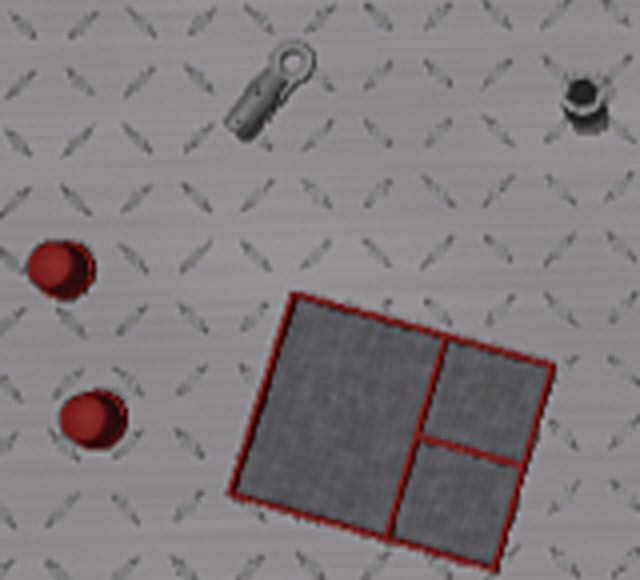

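View pics/cropB.png

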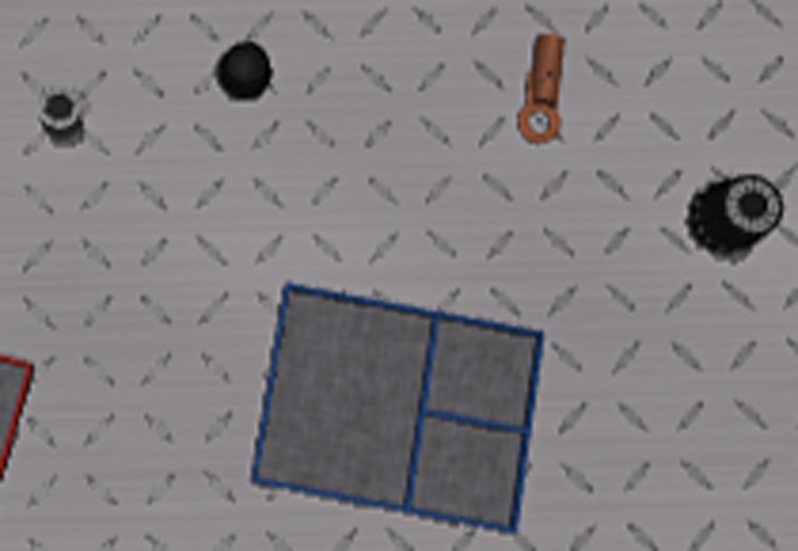

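Crop A: red caps with dome tops at (52,267) and (85,417), socket mouth at (581,95), and red tray corners (293,293), (554,366), (496,571), (231,493). Crop B: black cap (244,68), copper ring (539,121) with barrel end (551,38), cleaner top (754,205), and blue tray corners (287,285), (543,332), (514,530), (254,481). Only two things look like the red cap, and the upper one (52,267) is the farther from the base at the image bottom.

```bash
cat > h.py <<'E'
from rig import robot, optics, workorder
import numpy as np, cv2
from scipy.spatial.transform import Rotation as R
def ray(p,u,v,z):
    K,T=p["mtx"],p["pose"]
    d=np.linalg.inv(K)@[u,v,1]; d=T[:3,:3]@(d*[1,-1,-1]); c=T[:3,3]
    return c+d*(z-c[2])/d[2]
def crop(c,U,V):
    x,y,s=dict(A=(95,160,4),B=(225,155,3.8))[c]
    return (U+.5)/s-.5+x,(V+.5)/s-.5+y
def proj(p,X):
    T=p["pose"]; q=T[:3,:3].T@(np.asarray(X)-T[:3,3]); q=q*[1,-1,-1]; w=p["mtx"]@q; return w[:2]/w[2]
def tray(cs):
    # corners order: (+x,+y),(+x,-y),(-x,-y),(-x,+y)
    M=np.array([[61,80],[61,-80],[-61,-80],[-61,80]],float); C=np.array(cs)[:,:2]
    c=C.mean(0); Q=C-c; a=np.arctan2((M[:,0]*Q[:,1]-M[:,1]*Q[:,0]).sum(),(M*Q).sum())
    r=np.array([[np.cos(a),-np.sin(a)],[np.sin(a),np.cos(a)]])
    return c,a,np.abs(Q-M@r.T).max(),r
def go(x,y,z,yaw,state=None):
    """shift in tool axes and turn about tool z (deg) from measured pose to tool-down pose with finger-line (tool y) along yaw rad (mod pi)"""
    o=robot.get_obs(); Rt=R.from_quat(o["eef_rot"])
    d=Rt.inv().apply(np.array([x,y,z])-o["ee_pos"])
    yt=Rt.as_matrix()[:,1]; a=np.arctan2(yt[1],yt[0])
    t=-np.degrees((yaw-a+np.pi/2)%np.pi-np.pi/2)
    print("ee",o["ee_pos"].round(1),"shift",d.round(1),"turn",round(t,1),"tool y yaw",round(np.degrees(a),1),"q1,q6",o["joint_pos"][[0,5]].round(2),"t",o["time"])
E
python3 - <<'E'
from h import *
p=optics.camera_params("top")
f=lambda c,U,V,z: ray(p,*crop(c,U,V),z).round(1)[:2]
for n,a in dict(redfar=("A",52,267,30),rednear=("A",85,417,30),socket=("A",581,95,38),black=("B",244,68,30),ring=("B",539,121,5),barrel=("B",551,37,14),cleaner=("B",754,205,54)).items():
    x=f(*a); print(n,x,np.hypot(*x).round(1))
for n,c,cs in (("red","A",[(293,293),(554,366),(496,571),(231,493)]),("blue","B",[(287,285),(543,332),(514,530),(254,481)])):
    P=[f(c,*q,12) for q in cs]; t=tray(P)
    print(n,t[0],np.degrees(t[1]),"res",t[2])
    for b in ((0,32),(29.75,-46.5),(-29.75,-46.5)): print(b,(t[0]+t[3]@b).round(1))
go(183,649,237,0)
E
```

```text
redfar [559.7 361.7] 666.4
rednear [474.1 339.1] 582.9
socket [651.7  56.1] 654.1
black [676.8 -59.2] 679.4
ring [ 644.2 -245.2] 689.3
barrel [ 696.2 -254.5] 741.3
cleaner [ 579.6 -356.3] 680.4
red [463.925 167.675] -16.837412657156264 res 2.1145122998460977
(0, 32) [473.2 198.3]
(29.75, -46.5) [478.9 114.6]
(-29.75, -46.5) [422.  131.8]
blue [ 469.075 -145.95 ] -12.014479259063636 res 1.8415065136712485
(0, 32) [ 475.7 -114.7]
(29.75, -46.5) [ 488.5 -197.6]
(-29.75, -46.5) [ 430.3 -185.2]
ee [183.  649.1 237.5] shift [-0.  -0.   0.5] turn 74.3 tool y yaw 74.3 q1,q6 [ 1.26 -0.04] t 0.1
```

Distances from the base: far red cap 666 mm, near one 583 mm, so the target is the one at (560,362). Residuals and lengths are consistent (trays within 2 mm, terminal 52.8 mm against 54 mm nominal). Every grasp can use almost the same yaw.

```bash
python3 - <<'E'
from h import *
print(proj(optics.camera_params("side"),[560,362,30]),proj(optics.camera_params("side"),[677,-59,30]))
go(559.7,361.7,120,np.radians(74.3))
print(R.from_quat(robot.get_obs()["eef_rot"]).as_matrix().round(3))
E
```

```text
[212.9765306  340.35695187] [237.35096422 176.2450147 ]
ee [183.  649.1 237.5] shift [-440.6 -174.1  117.8] turn -0.0 tool y yaw 74.3 q1,q6 [ 1.26 -0.04] t 0.1
[[-0.962  0.271 -0.001]
 [ 0.271  0.962 -0.002]
 [ 0.    -0.002 -1.   ]]
```

The side camera agrees: the projected cap tops land on the far cap (213,341) and the black cap (237,177).

```bash
python3 -m creep '[[[-44,-17.4,0,0,0,0,1],[-44,-17.4,0,0,0,0,1],[-44,-17.4,0,0,0,0,1],[-44,-17.4,0,0,0,0,1],[-44,-17.4,0,0,0,0,1]]]' 15
python3 -m creep '[[[-44,-17.4,20,0,0,0,1],[-44,-17.4,25,0,0,0,1],[-44,-17.4,25,0,0,0,1],[-44,-17.4,25,0,0,0,1],[-44,-17.4,23,0,0,0,1]]]'
python3 -m creep '[[[0,0,0,0,0,0,1],[0,0,0,0,0,0,1]]]'
python3 - <<'E'
from h import *
go(559.7,361.7,13,np.radians(74.3))
cv2.imwrite("pics/w1.png",optics.snapshot("wrist"))
E
```

```text
time: 0.72
ee_pos: [372.1, 504.9, 238.1]
eef_rot: [0.137, 0.991, -0.0, -0.0]
contact_force: [-0.8, 0.3, 0.2]
finger_gap: 88.0
grip_force: 0.0
time: 1.35
ee_pos: [560.1, 361.5, 119.2]
eef_rot: [0.137, 0.991, -0.0, -0.0]
contact_force: [-0.1, 0.2, 0.1]
finger_gap: 88.1
grip_force: 0.0
time: 1.6
ee_pos: [559.1, 362.8, 120.3]
eef_rot: [0.137, 0.991, -0.0, -0.001]
contact_force: [-0.5, 0.8, 0.7]
finger_gap: 88.1
grip_force: 0.0
ee [559.1 362.8 120.3] shift [ -1.   -0.8 107.3] turn -0.1 tool y yaw 74.2 q1,q6 [ 0.54 -0.76] t 1.6
```

View pics/w1.png

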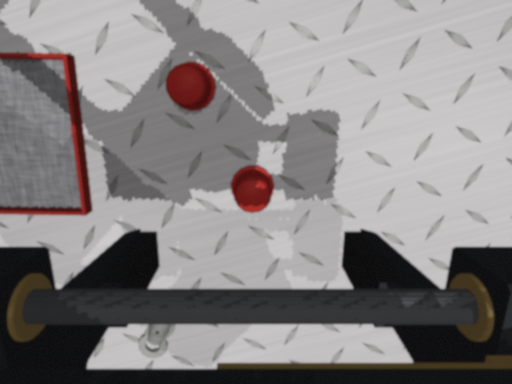

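The wrist picture shows the far red cap at (252,188), between the fingers, the near one at (190,86) and the tinned terminal at (155,340). I'll cross-check the pixel, then descend.

```bash
python3 - <<'E'
from h import *
p=optics.camera_params("wrist")
print(ray(p,252,188,22), ray(p,190,86,22))
E
python3 -m creep '[[[-1,-0.5,40,0,0,0,1],[0,0,40,0,0,0,1],[0,0,17,0,0,0,1],[0,0,10,0,0,0,1],[0,0,0,0,0,0,1]]]'
python3 - <<'E'
from h import *
go(559.7,361.7,13,np.radians(74.3))
E
```

```text
[557.59531172 365.6654468   22.        ] [474.6532295  343.87963102  22.        ]
time: 2.28
ee_pos: [560.3, 362.7, 14.2]
eef_rot: [0.137, 0.991, 0.0, 0.0]
contact_force: [-0.4, 0.4, 0.1]
finger_gap: 88.0
grip_force: 0.0
ee [560.3 362.7  14.2] shift [ 0.3 -1.1  1.2] turn -0.0 tool y yaw 74.3 q1,q6 [ 0.54 -0.76] t 2.275
```

```bash
python3 -m creep '[[[0,0,0,0,0,0,-0.5],[0,0,0,0,0,0,-0.5],[0,0,0,0,0,0,-0.5],[0,0,0,0,0,0,-0.5],[0,0,0,0,0,0,-0.5]]]' 15
python3 -m creep '[[[0,0,-15,0,0,0,-0.5],[0,0,-40,0,0,0,-0.5],[0,0,-20,0,0,0,-0.5],[0,0,0,0,0,0,-0.5]]]'
python3 - <<'E'
from h import *
go(422,131.8,16.5,np.radians(74.3))
E
```

```text
time: 2.9
ee_pos: [560.3, 362.0, 13.7]
eef_rot: [0.137, 0.991, -0.0, -0.0]
contact_force: [1.0, 0.0, -0.4]
finger_gap: 40.3
grip_force: 0.0
time: 3.4
ee_pos: [562.1, 363.1, 91.8]
eef_rot: [0.137, 0.991, 0.002, 0.002]
contact_force: [0.4, -0.3, -0.3]
finger_gap: 21.9
grip_force: 0.0
ee [562.1 363.1  91.8] shift [  72.3 -261.    74. ] turn -0.0 tool y yaw 74.3 q1,q6 [ 0.54 -0.76] t 3.4
```

The fingers move at about 75 mm/s, so I lifted before they had closed. I'll reopen and look at whether the cap moved.

```bash
python3 -m creep '[[[-2,1,0,0,0,0,0.6],[0,0,0,0,0,0,0.6],[0,0,0,0,0,0,0.6],[0,0,0,0,0,0,0.6],[0,0,0,0,0,0,0.6]]]'
python3 - <<'E'
from h import *
go(559.7,361.7,13,np.radians(74.3))
cv2.imwrite("pics/w2.png",optics.snapshot("wrist"))
E
```

```text
time: 4.03
ee_pos: [562.3, 362.4, 88.4]
eef_rot: [0.137, 0.991, -0.0, -0.0]
contact_force: [0.1, -0.1, 0.1]
finger_gap: 69.6
grip_force: 0.0
ee [562.3 362.4  88.4] shift [ 2.3 -1.4 75.4] turn -0.0 tool y yaw 74.3 q1,q6 [ 0.54 -0.76] t 4.025
```

View pics/w2.png

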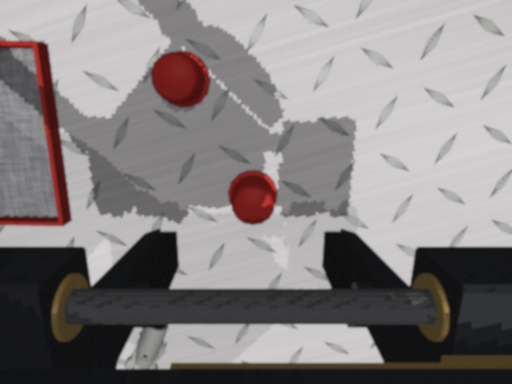

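The cap is still standing, at (253,195), unmoved. I'll go down again and close for longer.

```bash
python3 -m creep '[[[2,-1.5,40,0,0,0,0.6],[0,0,25,0,0,0,0.6],[0,0,11,0,0,0,0.6],[0,0,0,0,0,0,-0.7],[0,0,0,0,0,0,-0.7]]]' 15
python3 -m creep '[[[0,0,0,0,0,0,-0.7],[0,0,0,0,0,0,-0.7],[0,0,0,0,0,0,-0.7],[0,0,0,0,0,0,-0.7],[0,0,0,0,0,0,-0.7]]]'
```

```text
time: 4.7
ee_pos: [561.1, 362.2, 14.1]
eef_rot: [0.137, 0.991, 0.001, 0.001]
contact_force: [0.3, -0.4, 0.3]
finger_gap: 52.5
grip_force: 0.0
time: 5.32
ee_pos: [560.7, 361.9, 13.5]
eef_rot: [0.137, 0.991, 0.0, 0.0]
contact_force: [-1.8, -0.1, 5.0]
finger_gap: 28.2
grip_force: 15.0
```

Gripped (28 mm, 15 N). Lift and carry.

```bash
python3 -m creep '[[[0,0,-15,0,0,0,-0.7],[0,0,-40,0,0,0,-0.7],[0,0,-20,0,0,0,-0.7],[18,-52,0,0,0,0,-0.7],[18,-52,0,0,0,0,-0.7]]]'
python3 -m creep '[[[18,-52,0,0,0,0,-0.7],[18,-52,0,0,0,0,-0.7],[0,-52,0,0,0,0,-0.7],[0,0,0,0,0,0,-0.7],[0,0,0,0,0,0,-0.7]]]'
python3 - <<'E'
from h import *
go(422,131.8,17,np.radians(74.3))
E
```

```text
time: 5.95
ee_pos: [496.9, 270.7, 88.3]
eef_rot: [0.136, 0.991, 0.0, 0.001]
contact_force: [0.3, -0.6, -0.1]
finger_gap: 27.9
grip_force: 15.0
time: 6.58
ee_pos: [421.0, 131.2, 88.3]
eef_rot: [0.137, 0.991, 0.0, 0.001]
contact_force: [0.5, 0.8, -0.5]
finger_gap: 28.6
grip_force: 15.0
ee [421.  131.2  88.3] shift [-0.7  0.8 71.3] turn -0.1 tool y yaw 74.2 q1,q6 [ 0.25 -1.05] t 6.575
```

```bash
python3 -m creep '[[[0,0,40,0,0,0,-0.7],[0,0,20,0,0,0,-0.7],[0,0,8,0,0,0,-0.7],[0,0,3,0,0,0,-0.7],[0,0,0,0,0,0,-0.7]]]'
python3 -m creep '[[[0,0,0,0,0,0,0.1],[0,0,0,0,0,0,0.1],[0,0,0,0,0,0,0.1],[0,0,0,0,0,0,0.1]]]'
python3 -m creep '[[[0,0,-20,0,0,0,0.1],[0,0,-40,0,0,0,0.1],[0,0,-30,0,0,0,0.6],[0,0,0,0,0,0,0.6],[0,0,0,0,0,0,0.6]]]'
python3 - <<'E'
from h import *
go(651.7,56.1,100,np.radians(74.3))
E
```

```text
time: 7.2
ee_pos: [421.1, 131.4, 17.3]
eef_rot: [0.137, 0.991, 0.0, 0.001]
contact_force: [1.2, -1.0, -1.0]
finger_gap: 28.4
grip_force: 15.0
time: 7.7
ee_pos: [420.4, 130.8, 16.9]
eef_rot: [0.137, 0.991, 0.0, 0.0]
contact_force: [-0.5, 0.7, 0.7]
finger_gap: 48.6
grip_force: 0.0
time: 8.32
ee_pos: [419.6, 130.7, 105.9]
eef_rot: [0.137, 0.991, -0.0, -0.0]
contact_force: [-0.3, -0.8, -0.1]
finger_gap: 70.5
grip_force: 0.0
ee [419.6 130.7 105.9] shift [-243.6   -8.8    5.7] turn -0.0 tool y yaw 74.3 q1,q6 [ 0.25 -1.05] t 8.325
```

```bash
python3 -m creep '[[[-49,-2,0,0,0,0,0.6],[-49,-2,0,0,0,0,0.6],[-49,-2,0,0,0,0,0.6],[-49,-2,0,0,0,0,0.6],[-48,-1,0,0,0,0,0.6]]]' 20
python3 -m creep '[[[0,0,0,0,0,0,0.6],[0,0,30,0,0,0,0.6],[0,0,0,0,0,0,0.6]]]'
python3 - <<'E'
from h import *
go(651.7,56.1,16,np.radians(74.3))
cv2.imwrite("pics/w3.png",optics.snapshot("wrist"))
E
```

```text
time: 8.95
ee_pos: [652.6, 55.2, 103.7]
eef_rot: [0.137, 0.991, -0.0, -0.002]
contact_force: [0.5, -0.5, 0.3]
finger_gap: 70.4
grip_force: 0.0
time: 9.32
ee_pos: [648.0, 56.1, 72.1]
eef_rot: [0.137, 0.991, -0.001, -0.005]
contact_force: [-1.2, -0.5, 0.5]
finger_gap: 70.6
grip_force: 0.0
ee [648.   56.1  72.1] shift [-4.   1.2 56. ] turn -0.0 tool y yaw 74.3 q1,q6 [ 0.05 -1.25] t 9.325
```

View pics/w3.png

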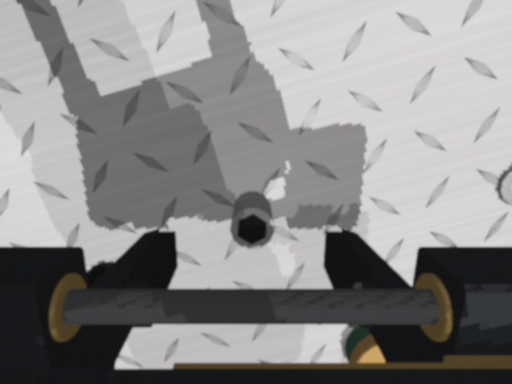

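The wrist view shows the socket mouth at (251,230), centred between the fingers, with the grease tin at (366,345) clear of them.

```bash
python3 - <<'E'
from h import *
print(ray(optics.camera_params("wrist"),251,230,38))
E
python3 -m creep '[[[-4,1,0,0,0,0,0.6],[0,0,25,0,0,0,0.6],[0,0,20,0,0,0,0.6],[0,0,10,0,0,0,0.6],[0,0,0,0,0,0,0.6]]]'
python3 -m creep '[[[0,0,0,0,0,0,-0.8],[0,0,0,0,0,0,-0.8],[0,0,0,0,0,0,-0.8],[0,0,0,0,0,0,-0.8],[0,0,0,0,0,0,-0.8]]]'
python3 -m creep '[[[0,0,0,0,0,0,-0.8],[0,0,0,0,0,0,-0.8],[0,0,0,0,0,0,-0.8]]]'
```

```text
[655.49451426  55.18942763  38.        ]
time: 10.0
ee_pos: [656.0, 55.9, 20.7]
eef_rot: [0.137, 0.991, -0.0, -0.001]
contact_force: [0.1, -0.7, 0.6]
finger_gap: 70.6
grip_force: 0.0
time: 10.62
ee_pos: [656.9, 55.7, 21.9]
eef_rot: [0.137, 0.991, -0.0, 0.0]
contact_force: [-0.5, -0.2, 1.4]
finger_gap: 24.5
grip_force: 20.0
time: 11.0
ee_pos: [656.9, 55.8, 21.9]
eef_rot: [0.137, 0.991, -0.0, 0.0]
contact_force: [-0.2, -0.3, 2.6]
finger_gap: 24.7
grip_force: 20.0
```

```bash
python3 -m creep '[[[0,0,-20,0,0,0,-0.8],[0,0,-40,0,0,0,-0.8],[0,0,-10,0,0,0,-0.8],[0,0,0,0,0,0,-0.8]]]'
python3 - <<'E'
from h import *
go(478.9,114.6,26,np.radians(74.3))
E
```

```text
time: 11.5
ee_pos: [657.7, 56.0, 93.1]
eef_rot: [0.137, 0.991, 0.0, 0.001]
contact_force: [0.4, -1.1, -1.4]
finger_gap: 24.6
grip_force: 20.0
ee [657.7  56.   93.1] shift [188.1   7.8  66.6] turn -0.0 tool y yaw 74.3 q1,q6 [ 0.05 -1.25] t 11.5
```

```bash
python3 -m creep '[[[47,2,0,0,0,0,-0.8],[47,2,0,0,0,0,-0.8],[47,2,0,0,0,0,-0.8],[47,2,0,0,0,0,-0.8],[0,0,0,0,0,0,-0.8]]]'
python3 -m creep '[[[0,0,35,0,0,0,-0.8],[0,0,20,0,0,0,-0.8],[0,0,8,0,0,0,-0.8],[0,0,3,0,0,0,-0.8],[0,0,0,0,0,0,-0.8]]]'
```

```text
time: 12.12
ee_pos: [472.7, 114.7, 89.0]
eef_rot: [0.136, 0.991, -0.001, -0.003]
contact_force: [-0.4, -0.5, -0.4]
finger_gap: 24.2
grip_force: 20.0
time: 12.75
ee_pos: [478.7, 114.6, 26.0]
eef_rot: [0.137, 0.991, 0.0, 0.0]
contact_force: [0.3, -0.6, -1.3]
finger_gap: 24.7
grip_force: 20.0
```

Position is good and the socket is about 1 mm above the floor. Release, then go to the black cap.

```bash
python3 -m creep '[[[0,0,1,0,0,0,-0.8],[0,0,0,0,0,0,0.1],[0,0,0,0,0,0,0.1],[0,0,0,0,0,0,0.1],[0,0,0,0,0,0,0.1]]]' 15
python3 -m creep '[[[0,0,-20,0,0,0,0.1],[0,0,-40,0,0,0,0.1],[0,0,-25,0,0,0,0.6],[0,0,0,0,0,0,0.6],[0,0,0,0,0,0,0.6]]]'
python3 - <<'E'
from h import *
go(676.8,-59.2,80,np.radians(74.3))
E
```

```text
time: 13.38
ee_pos: [478.1, 114.6, 24.8]
eef_rot: [0.137, 0.991, 0.0, 0.0]
contact_force: [0.3, -0.1, -0.3]
finger_gap: 48.5
grip_force: 0.0
time: 14.0
ee_pos: [477.3, 114.4, 108.7]
eef_rot: [0.137, 0.991, -0.0, -0.001]
contact_force: [0.3, -0.2, -0.5]
finger_gap: 70.4
grip_force: 0.0
ee [477.3 114.4 108.7] shift [-239.2 -113.    28.5] turn -0.0 tool y yaw 74.3 q1,q6 [ 0.18 -1.11] t 14.0
```

```bash
python3 -m creep '[[[-48,-22.6,0,0,0,0,0.6],[-48,-22.6,0,0,0,0,0.6],[-48,-22.6,0,0,0,0,0.6],[-48,-22.6,0,0,0,0,0.6],[-48,-22.6,0,0,0,0,0.6]]]'
python3 -m creep '[[[0,0,28,0,0,0,0.6],[0,0,0,0,0,0,0.6],[0,0,0,0,0,0,0.6]]]'
python3 - <<'E'
from h import *
go(678,-59.5,14,np.radians(74.3))
E
```

```text
time: 14.62
ee_pos: [678.1, -60.4, 106.8]
eef_rot: [0.137, 0.991, 0.0, -0.002]
contact_force: [0.3, 0.4, 0.3]
finger_gap: 70.7
grip_force: 0.0
time: 15.0
ee_pos: [677.1, -58.8, 80.4]
eef_rot: [0.137, 0.991, -0.0, -0.001]
contact_force: [0.7, -0.0, -0.1]
finger_gap: 70.5
grip_force: 0.0
ee [677.1 -58.8  80.4] shift [-1.2 -0.4 66.4] turn -0.0 tool y yaw 74.3 q1,q6 [-0.12 -1.42] t 15.0
```

```bash
python3 -m creep '[[[-1,-0.4,35,0,0,0,0.6],[0,0,22,0,0,0,0.6],[0,0,9,0,0,0,0.6],[0,0,0,0,0,0,0.6],[0,0,0,0,0,0,-0.7]]]'
python3 -m creep '[[[0,0,0,0,0,0,-0.7],[0,0,0,0,0,0,-0.7],[0,0,0,0,0,0,-0.7],[0,0,0,0,0,0,-0.7],[0,0,0,0,0,0,-0.7]]]'
python3 -m creep '[[[0,0,0,0,0,0,-0.7],[0,0,0,0,0,0,-0.7]]]'
python3 -m creep '[[[0,0,-20,0,0,0,-0.7],[0,0,-40,0,0,0,-0.7],[0,0,-15,0,0,0,-0.7],[0,0,0,0,0,0,-0.7],[0,0,0,0,0,0,-0.7]]]'
python3 - <<'E'
from h import *
go(488.5,-197.6,18,np.radians(74.3))
E
```

```text
time: 15.62
ee_pos: [680.1, -60.0, 16.9]
eef_rot: [0.137, 0.991, 0.0, 0.001]
contact_force: [0.8, -0.0, -0.3]
finger_gap: 63.1
grip_force: 0.0
time: 16.25
ee_pos: [679.4, -60.0, 16.0]
eef_rot: [0.137, 0.991, -0.0, 0.0]
contact_force: [-0.7, 0.8, 2.2]
finger_gap: 28.2
grip_force: 15.0
time: 16.5
ee_pos: [679.3, -60.0, 16.0]
eef_rot: [0.137, 0.991, -0.0, 0.0]
contact_force: [-0.5, 0.5, 2.7]
finger_gap: 28.5
grip_force: 15.0
time: 17.12
ee_pos: [678.2, -59.8, 89.5]
eef_rot: [0.137, 0.991, -0.0, -0.001]
contact_force: [-0.0, -0.1, -1.1]
finger_gap: 28.2
grip_force: 15.0
ee [678.2 -59.8  89.5] shift [ 145.1 -184.1   71.8] turn -0.0 tool y yaw 74.3 q1,q6 [-0.12 -1.42] t 17.125
```

```bash
python3 -m creep '[[[29,-37,0,0,0,0,-0.7],[29,-37,0,0,0,0,-0.7],[29,-37,0,0,0,0,-0.7],[29,-37,0,0,0,0,-0.7],[29,-36,0,0,0,0,-0.7]]]'
python3 -m creep '[[[0,0,40,0,0,0,-0.7],[0,0,20,0,0,0,-0.7],[0,0,8,0,0,0,-0.7],[0,0,2,0,0,0,-0.7],[0,0,0,0,0,0,-0.7]]]'
python3 - <<'E'
from h import *
go(488.5,-197.6,19.5,np.radians(74.3))
E
```

```text
time: 17.75
ee_pos: [487.2, -197.9, 88.9]
eef_rot: [0.137, 0.991, 0.0, -0.002]
contact_force: [-0.0, 0.2, 0.0]
finger_gap: 28.2
grip_force: 15.0
time: 18.38
ee_pos: [490.3, -197.8, 21.1]
eef_rot: [0.137, 0.991, -0.0, 0.0]
contact_force: [-1.0, -1.2, 0.8]
finger_gap: 28.3
grip_force: 15.0
ee [ 490.3 -197.8   21.1] shift [ 1.7 -0.3  1.6] turn -0.0 tool y yaw 74.3 q1,q6 [-0.43 -1.73] t 18.375
```

```bash
python3 -m creep '[[[0,0,1.5,0,0,0,-0.7],[0,0,0,0,0,0,-0.7],[0,0,0,0,0,0,0.1],[0,0,0,0,0,0,0.1],[0,0,0,0,0,0,0.1]]]' 20
python3 -m creep '[[[0,0,0,0,0,0,0.1],[0,0,-20,0,0,0,0.1],[0,0,-40,0,0,0,0.1],[0,0,-30,0,0,0,0.9],[0,0,0,0,0,0,0.9]]]'
python3 - <<'E'
from h import *
go(579.6,-356.3,100,np.radians(74.3))
E
```

```text
time: 19.0
ee_pos: [489.8, -197.8, 19.3]
eef_rot: [0.137, 0.991, -0.0, 0.0]
contact_force: [-0.7, 0.3, 0.2]
finger_gap: 48.0
grip_force: 0.0
time: 19.62
ee_pos: [492.0, -198.7, 112.1]
eef_rot: [0.137, 0.991, -0.001, 0.003]
contact_force: [0.3, -0.4, 0.1]
finger_gap: 66.3
grip_force: 0.0
ee [ 492.  -198.7  112.1] shift [-127.  -127.9   13. ] turn -0.0 tool y yaw 74.3 q1,q6 [-0.43 -1.73] t 19.625
```

```bash
python3 -m creep '[[[-32,-32,0,0,0,0,0.9],[-32,-32,0,0,0,0,0.9],[-32,-32,0,0,0,0,0.9],[-32,-32,0,0,0,0,0.9],[0,0,0,0,0,0,0.9]]]'
python3 -m creep '[[[0,0,0,0,0,0,0.9],[0,0,0,0,0,0,0.9]]]'
python3 - <<'E'
from h import *
go(579.6,-356.3,31,np.radians(74.3))
p=optics.camera_params("wrist")
im=optics.snapshot("wrist"); cv2.imwrite("pics/w4.png",im); print(proj(p,[579.6,-356.3,54]))
np.save("w4.npy",p["pose"])
E
```

```text
time: 20.25
ee_pos: [578.5, -357.8, 107.0]
eef_rot: [0.138, 0.99, 0.0, -0.001]
contact_force: [-0.2, 0.6, 0.3]
finger_gap: 83.7
grip_force: 0.0
time: 20.5
ee_pos: [577.2, -354.1, 108.3]
eef_rot: [0.137, 0.991, 0.001, -0.001]
contact_force: [-0.1, 0.5, -0.4]
finger_gap: 83.9
grip_force: 0.0
ee [ 577.2 -354.1  108.3] shift [-3.1 -1.5 77.3] turn -0.0 tool y yaw 74.3 q1,q6 [-0.59 -1.88] t 20.5
[247.39417479 214.10441799]
```

View pics/w4.png

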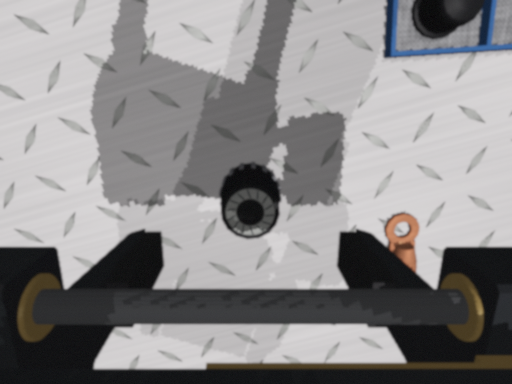

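The cleaner's top is at (250,209), within 3 mm of the prediction. The copper ring at (402,229) is clear of the right finger, and the black cap stands in the blue bay at (440,12).

```bash
python3 - <<'E'
from h import *
print(ray(optics.camera_params("wrist"),250,209,54), ray(optics.camera_params("wrist"),402,229,5))
E
python3 -m creep '[[[-2,-1.5,30,0,0,0,0.9],[0,0,25,0,0,0,0.9],[0,0,17,0,0,0,0.9],[0,0,5,0,0,0,0.9],[0,0,0,0,0,0,0.9]]]' 25
python3 -m creep '[[[0,0,0,0,0,0,-0.5],[0,0,0,0,0,0,-0.5],[0,0,0,0,0,0,-0.5],[0,0,0,0,0,0,-0.5],[0,0,0,0,0,0,-0.5]]]'
python3 -m creep '[[[0,0,0,0,0,0,-0.5],[0,0,0,0,0,0,-0.5],[0,0,0,0,0,0,-0.5]]]'
```

```text
[ 577.18188312 -353.96571409   54.        ] [ 642.60818599 -245.62850932    5.        ]
time: 21.18
ee_pos: [579.8, -357.5, 32.5]
eef_rot: [0.137, 0.991, -0.0, 0.0]
contact_force: [-0.0, 0.1, 0.9]
finger_gap: 83.6
grip_force: 0.0
time: 21.8
ee_pos: [579.8, -357.5, 32.3]
eef_rot: [0.137, 0.991, 0.0, 0.0]
contact_force: [0.1, 0.4, 1.4]
finger_gap: 36.8
grip_force: 25.0
time: 22.18
ee_pos: [579.8, -357.5, 32.3]
eef_rot: [0.137, 0.991, 0.0, 0.0]
contact_force: [0.7, 0.9, 0.7]
finger_gap: 36.8
grip_force: 25.0
```

```bash
python3 -m creep '[[[0,0,-20,0,0,0,-0.5],[0,0,-40,0,0,0,-0.5],[0,0,-15,0,0,0,-0.5],[0,0,0,0,0,0,-0.5]]]'
python3 - <<'E'
from h import *
go(475.7,-114.7,36.5,np.radians(74.3))
E
```

```text
time: 22.68
ee_pos: [580.9, -358.5, 109.6]
eef_rot: [0.137, 0.991, -0.001, 0.002]
contact_force: [-1.5, -0.2, 0.4]
finger_gap: 36.6
grip_force: 25.0
ee [ 580.9 -358.5  109.6] shift [167.7 206.2  72.1] turn -0.0 tool y yaw 74.3 q1,q6 [-0.59 -1.89] t 22.675
```

```bash
python3 -m creep '[[[28,34,0,0,0,0,-0.5],[28,34,0,0,0,0,-0.5],[28,35,0,0,0,0,-0.5],[28,35,0,0,0,0,-0.5],[28,35,0,0,0,0,-0.5]]]'
python3 -m creep '[[[28,34,0,0,0,0,-0.5],[0,0,0,0,0,0,-0.5],[0,0,35,0,0,0,-0.5],[0,0,25,0,0,0,-0.5],[0,0,0,0,0,0,-0.5]]]'
python3 - <<'E'
from h import *
go(475.7,-114.7,36.5,np.radians(74.3))
E
```

```text
time: 23.3
ee_pos: [490.0, -151.5, 105.5]
eef_rot: [0.137, 0.991, 0.0, -0.001]
contact_force: [0.9, -0.1, -1.0]
finger_gap: 36.7
grip_force: 25.0
time: 23.92
ee_pos: [471.9, -112.8, 44.6]
eef_rot: [0.137, 0.991, 0.0, -0.003]
contact_force: [-0.0, 0.2, -0.1]
finger_gap: 36.8
grip_force: 25.0
ee [ 471.9 -112.8   44.6] shift [-4.2 -0.8  8. ] turn -0.1 tool y yaw 74.2 q1,q6 [-0.29 -1.58] t 23.925
```

```bash
python3 -m creep '[[[-2,0,5,0,0,0,-0.5],[0,0,2,0,0,0,-0.5],[0,0,0,0,0,0,-0.5],[0,0,0,0,0,0,-0.5]]]'
python3 - <<'E'
from h import *
go(475.7,-114.7,36,np.radians(74.3))
E
```

```text
time: 24.42
ee_pos: [476.5, -113.5, 40.8]
eef_rot: [0.137, 0.991, -0.0, 0.001]
contact_force: [0.1, 0.1, -0.8]
finger_gap: 36.6
grip_force: 25.0
ee [ 476.5 -113.5   40.8] shift [ 0.5 -1.4  4.8] turn -0.0 tool y yaw 74.3 q1,q6 [-0.28 -1.58] t 24.425
```

```bash
python3 -m creep '[[[0,0,2.5,0,0,0,-0.5],[0,0,2,0,0,0,-0.5],[0,0,0,0,0,0,-0.5],[0,0,0,0,0,0,-0.5]]]'
python3 -m creep '[[[0,0,0,0,0,0,0.35],[0,0,0,0,0,0,0.35],[0,0,0,0,0,0,0.35],[0,0,0,0,0,0,0.35]]]'
python3 -m creep '[[[0,0,-20,0,0,0,0.35],[0,0,-40,0,0,0,0.35],[0,0,-10,0,0,0,0.35],[0,0,0,0,0,0,0.3]]]'
python3 - <<'E'
from h import *
go(677,-251.4,80,np.radians(79.9))
E
```

```text
time: 24.92
ee_pos: [476.0, -113.3, 35.6]
eef_rot: [0.137, 0.991, 0.0, -0.0]
contact_force: [-0.1, -0.5, -0.3]
finger_gap: 36.7
grip_force: 25.0
time: 25.42
ee_pos: [476.1, -113.4, 35.7]
eef_rot: [0.137, 0.991, -0.0, 0.0]
contact_force: [0.6, 0.6, 0.3]
finger_gap: 59.6
grip_force: 0.0
time: 25.92
ee_pos: [476.7, -113.5, 106.2]
eef_rot: [0.137, 0.991, -0.0, 0.001]
contact_force: [-0.2, -0.0, -0.3]
finger_gap: 57.6
grip_force: 0.0
ee [ 476.7 -113.5  106.2] shift [-230.2  -78.4   26.6] turn -5.6 tool y yaw 74.3 q1,q6 [-0.28 -1.58] t 25.925
```

```bash
python3 -m creep '[[[-46,-15.7,0,0,0,0,0.3],[-46,-15.7,0,0,0,0,0.3],[-46,-15.7,0,0,0,0,0.3],[-46,-15.7,0,0,0,0,0.3],[-46,-15.7,0,0,0,0,0.3]]]'
python3 -m creep '[[[0,0,25,0,0,-5.6,0.3],[0,0,0,0,0,0,0.3],[0,0,0,0,0,0,0.3]]]'
python3 - <<'E'
from h import *
go(677,-251.4,3,np.radians(79.9))
im=optics.snapshot("wrist"); cv2.imwrite("pics/w5.png",im)
E
```

```text
time: 26.55
ee_pos: [676.1, -251.7, 102.7]
eef_rot: [0.137, 0.991, 0.0, -0.002]
contact_force: [0.6, 0.1, 1.0]
finger_gap: 57.0
grip_force: 0.0
time: 26.92
ee_pos: [674.9, -250.7, 79.3]
eef_rot: [0.089, 0.996, 0.0, -0.001]
contact_force: [0.2, -0.3, 1.3]
finger_gap: 57.1
grip_force: 0.0
ee [ 674.9 -250.7   79.3] shift [-2.4 -0.4 76.2] turn -0.1 tool y yaw 79.8 q1,q6 [-0.39 -1.78] t 26.925
```

View pics/w5.png

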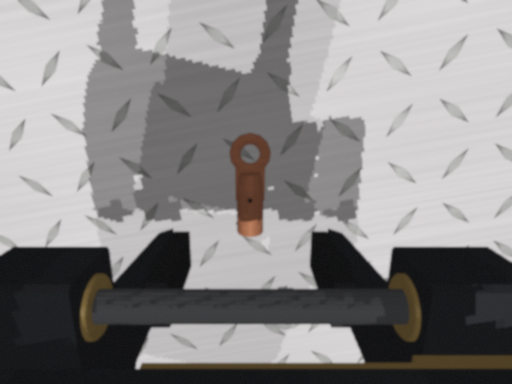

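The terminal is centred between the fingers and aligned with them: ring at (250,153), barrel end at (250,232).

```bash
python3 - <<'E'
from h import *
p=optics.camera_params("wrist"); r=ray(p,250,153,5); b=ray(p,250,234,9); print(r,b,np.linalg.norm((r-b)[:2]))
d=(b-r)/np.linalg.norm((b-r)[:2]); g=r+34*d; print(g); go(g[0],g[1],3,np.radians(79.9))
E
```

```text
[ 643.54245559 -245.00303693    5.        ] [ 699.14757709 -255.02213612    9.        ] 56.500547655320155
[ 677.00362029 -251.03217092    7.40705631]
ee [ 675.6 -250.8   80.4] shift [-1.5  0.  77.4] turn -0.1 tool y yaw 79.8 q1,q6 [-0.39 -1.78] t 26.975
```

```bash
python3 -m creep '[[[-1,0,35,0,0,0,0.3],[0,0,25,0,0,0,0.3],[0,0,11,0,0,0,0.3],[0,0,3,0,0,0,0.3],[0,0,0,0,0,0,0.3]]]' 25
python3 - <<'E'
from h import *
go(677,-251,4,np.radians(79.9))
E
```

```text
time: 27.6
ee_pos: [677.9, -251.7, 8.0]
eef_rot: [0.088, 0.996, -0.0, 0.001]
contact_force: [-0.5, -0.2, 0.5]
finger_gap: 57.5
grip_force: 0.0
ee [ 677.9 -251.7    8. ] shift [1.  0.6 4. ] turn -0.0 tool y yaw 79.9 q1,q6 [-0.39 -1.78] t 27.6
```

```bash
python3 -m creep '[[[1,0,4,0,0,0,0.3],[0,0,0,0,0,0,-0.9],[0,0,0,0,0,0,-0.9],[0,0,0,0,0,0,-0.9],[0,0,0,0,0,0,-0.9]]]'
python3 -m creep '[[[0,0,0,0,0,0,-0.9],[0,0,0,0,0,0,-0.9],[0,0,0,0,0,0,-0.9]]]'
python3 -m creep '[[[0,0,-20,0,0,0,-0.9],[0,0,-40,0,0,0,-0.9],[0,0,-30,0,0,0,-0.9],[0,0,0,0,0,0,-0.9],[0,0,0,0,0,0,-0.9]]]'
python3 - <<'E'
from h import *
c=np.array([473.2,198.3]); x=R.from_quat(robot.get_obs()["eef_rot"]).as_matrix()[:2,0]; print(x)
# terminal +x is tool direction nearest (-.98,.18)
s=x if x@[-.98,.18]>0 else -x
g=c-14*s; print(g); go(g[0],g[1],10,np.radians(79.9))
E
```

```text
time: 28.22
ee_pos: [676.2, -251.3, 2.7]
eef_rot: [0.088, 0.996, -0.0, 0.0]
contact_force: [0.6, -0.1, 0.7]
finger_gap: 19.7
grip_force: 6.5
time: 28.6
ee_pos: [676.3, -251.3, 2.8]
eef_rot: [0.088, 0.996, -0.0, 0.0]
contact_force: [-0.3, -0.4, 1.0]
finger_gap: 17.6
grip_force: 25.0
time: 29.22
ee_pos: [675.6, -251.1, 92.2]
eef_rot: [0.088, 0.996, 0.0, -0.0]
contact_force: [0.7, 0.3, -0.7]
finger_gap: 17.5
grip_force: 25.0
[-0.98436453  0.17614157]
[486.98110346 195.83401806]
ee [ 675.6 -251.1   92.2] shift [264.3 406.7  82.5] turn -0.0 tool y yaw 79.9 q1,q6 [-0.39 -1.78] t 29.225
```

```bash
python3 -m creep '[[[26.4,40.7,0,0,0,0,-0.9],[26.4,40.7,0,0,0,0,-0.9],[26.4,40.7,0,0,0,0,-0.9],[26.4,40.7,0,0,0,0,-0.9],[26.4,40.7,0,0,0,0,-0.9]]]'
python3 -m creep '[[[26.4,40.7,0,0,0,0,-0.9],[26.4,40.7,0,0,0,0,-0.9],[26.4,40.7,0,0,0,0,-0.9],[26.4,40.7,0,0,0,0,-0.9],[26.4,40.7,0,0,0,0,-0.9]]]'
python3 -m creep '[[[0,0,0,0,0,0,-0.9],[0,0,30,0,0,0,-0.9],[0,0,25,0,0,0,-0.9],[0,0,15,0,0,0,-0.9],[0,0,0,0,0,0,-0.9]]]'
python3 - <<'E'
from h import *
go(487,195.8,6.5,np.radians(79.9))
cv2.imwrite("pics/w6.png",optics.snapshot("wrist"))
E
```

```text
time: 29.85
ee_pos: [579.6, -26.3, 90.4]
eef_rot: [0.089, 0.996, 0.0, -0.002]
contact_force: [-0.0, 0.9, -1.5]
finger_gap: 17.9
grip_force: 25.0
time: 30.48
ee_pos: [485.6, 196.6, 90.7]
eef_rot: [0.088, 0.996, -0.001, -0.002]
contact_force: [1.2, 0.0, -0.6]
finger_gap: 17.9
grip_force: 25.0
time: 31.1
ee_pos: [486.5, 194.6, 20.8]
eef_rot: [0.089, 0.996, -0.001, -0.002]
contact_force: [-0.2, -0.3, -0.8]
finger_gap: 17.5
grip_force: 25.0
ee [486.5 194.6  20.8] shift [-0.3  1.3 14.3] turn -0.1 tool y yaw 79.8 q1,q6 [ 0.33 -1.06] t 31.1
```

View pics/w6.png

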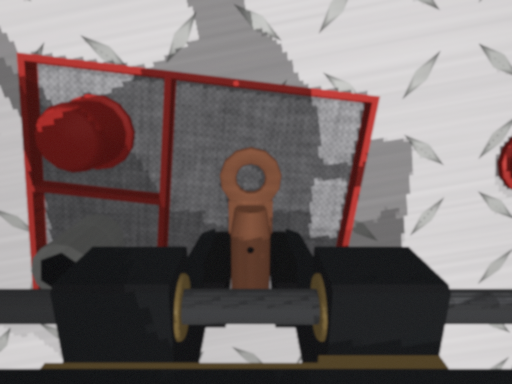

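The terminal hangs over the middle of the big bay (ring at (250,178)). The red cap stands upright in its bay at (85,135) and the socket in the other at (60,270). Lower and release.

```bash
python3 -m creep '[[[0,0,7,0,0,0,-0.9],[0,0,4,0,0,0,-0.9],[0,0,2,0,0,0,-0.9],[0,0,0,0,0,0,-0.9],[0,0,0,0,0,0,-0.9]]]'
python3 - <<'E'
from h import *
go(487,195.8,6.3,np.radians(79.9))
E
```

```text
time: 31.78
ee_pos: [488.1, 195.9, 9.9]
eef_rot: [0.088, 0.996, 0.0, 0.0]
contact_force: [-0.1, 1.1, -1.5]
finger_gap: 17.5
grip_force: 25.0
ee [488.1 195.9   9.9] shift [ 1.1 -0.3  3.6] turn -0.0 tool y yaw 79.9 q1,q6 [ 0.33 -1.06] t 31.775
```

```bash
python3 -m creep '[[[0,0,2,0,0,0,-0.9],[0,0,1,0,0,0,-0.9],[0,0,0,0,0,0,-0.9],[0,0,0,0,0,0,-0.9]]]'
python3 -m creep '[[[0,0,0,0,0,0,-0.2],[0,0,0,0,0,0,-0.2],[0,0,0,0,0,0,-0.2],[0,0,0,0,0,0,-0.2]]]'
python3 -m creep '[[[0,0,-20,0,0,0,-0.2],[0,0,-40,0,0,0,-0.2],[0,0,-60,0,0,0,-0.2],[0,0,-60,0,0,0,-0.2],[0,50,0,0,0,0,-0.2]]]'
python3 -m creep '[[[0,60,0,0,0,0,-0.2],[0,60,0,0,0,0,-0.2],[0,60,0,0,0,0,-0.2],[0,60,0,0,0,0,-0.2],[0,60,0,0,0,0,-0.2]]]'
python3 - <<'E'
from h import *
im=optics.snapshot("top")[150:320,80:450]; cv2.imwrite("pics/top1.png",cv2.resize(im,None,fx=2.16,fy=2.16,interpolation=cv2.INTER_CUBIC))
E
```

```text
time: 32.28
ee_pos: [488.0, 195.8, 6.7]
eef_rot: [0.088, 0.996, -0.0, -0.0]
contact_force: [0.0, -0.2, -1.1]
finger_gap: 18.1
grip_force: 25.0
time: 32.78
ee_pos: [488.1, 195.9, 6.8]
eef_rot: [0.088, 0.996, 0.0, 0.0]
contact_force: [-0.2, 1.2, -0.1]
finger_gap: 35.2
grip_force: 0.0
time: 33.4
ee_pos: [500.9, 245.2, 194.0]
eef_rot: [0.09, 0.996, 0.003, 0.006]
contact_force: [0.6, 0.6, -0.3]
finger_gap: 35.4
grip_force: 0.0
time: 34.02
ee_pos: [549.8, 542.2, 186.4]
eef_rot: [0.088, 0.996, -0.0, 0.0]
contact_force: [1.2, -0.0, 0.3]
finger_gap: 35.2
grip_force: 0.0
```

View pics/top1.png

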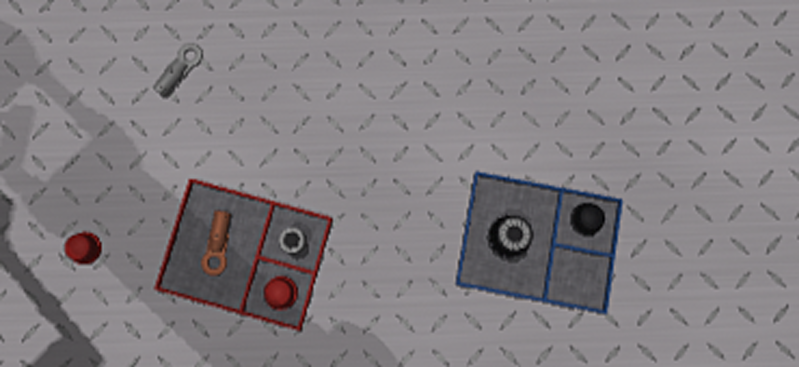

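Everything looks right in the final view. Red tray: terminal (216,243), socket (291,241), red cap (280,293). Blue tray: cleaner (514,234), black cap (588,219). All five are centred and upright, the tinned terminal is in place, and the arm is clear.

```bash
python3 -m creep '[[[0,0,0,0,0,0,-0.2],[0,0,0,0,0,0,-0.2],[0,0,0,0,0,0,-0.2],[0,0,0,0,0,0,-0.2]]]'; python3 -c "
from rig import workorder
print(workorder.hand_in())"
```

```text
time: 34.58
ee_pos: [550.0, 539.2, 187.5]
eef_rot: [0.089, 0.996, 0.0, 0.0]
contact_force: [-0.6, -0.7, -0.6]
finger_gap: 35.1
grip_force: 0.0
the job is handed in; nothing more can be done
None
```

Both trays are made up and the job was handed in at about 34.6 s of the 136 s allowed; the hand-in returned no verdict, but the last top view showed all five parts upright or flat near the middle of their bays.

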